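# Clamp a flat blank in the filing block

### The job

Clamp the flat alloy blank in the filing block so that it can be filed: lift the block's spring clip until it stays up by itself, slide the blank lengthwise and flat along the bed, between the two low fences, until its end butts against the stop bar, then lower the clip so that it holds the blank down. Leave the whetstone and the sanding block where they lie.

Things in the scene. Friction and masses are not known exactly. Their poses are not given: they have to be found in the camera images.
- block: Grey cast filing block, fixed to the desk. Origin on the desk top under the bed's middle line; x runs along the bed from its open end (-x) to stop and hinge (+x), z up. Foot flange x -0.072 to 0.108, 110 mm wide, 16 mm high; on it the bed casting, from x = -0.048, 76 mm wide, its flat top (the bed) 34 mm above the desk.
- bed_mouth (a point): Point on the bed's surface (z 34 mm) at the middle of the fences' flared lead-in, block x = -0.036. Two steel fences, 6 mm high, inner faces 53 mm apart, run from block x = -0.022 to the stop; from -0.036 to -0.022 they flare outward to a mouth 63 mm wide. The bed begins 12 mm before this point.
- bed_stop (a point): Point on the bed's surface at the foot of the stop bar's front face, in the middle, block x = +0.058; the bar rises 13 mm over the bed. A blank pushed home has its end here and its origin at block x = -0.017; its outer 44 mm then overhang the bed's open end, only the low flange below, and can be held there by the long edges.
- blank: Plain grey alloy plate with rounded edges and two small dark pilot holes, 150 x 50 x 8 mm, about 0.16 kg, lying loose and flat on the desk. Origin: centre of its underside; x along its length, y across its width, z up. Either end may go to the stop.
- clip_hinge (a point): Centre of the clip's hinge pin, behind the stop bar, 64 mm above the desk at block x = +0.090, y = 0. The pin lies along the block's y axis.
- clip_grip (a point): Centre of the black grip at the clip's free end: 16 mm along the clip, 36 mm across (parallel to the pin; pinch it so), 22 mm high. With the clip shut it is 112 mm from the pin on the open-end side and 10 mm above it (block x = -0.022, z = 0.074); lifted, it swings up and over towards the hinge on an arc about the pin.
- clip (a joint): Clip angle, rad: 0 shut on the empty bed (start), about 0.07 resting on the blank, 1.2 fully up. Sprung over-centre hinge: below about 0.65 the spring pulls it shut (about 5 N at the grip when down), beyond it swings to 1.2 and stays. A rubber-faced cross bar under it, 90 mm from the pin, 26 mm wide, presses on the blank near block x = 0.
- hone: White whetstone, 40 x 172 x 22 mm, origin at the centre of its underside, y along its length; a bystander.
- sanding_block: Pale wooden sanding block, 24 x 98 x 17 mm, origin at the centre of its underside, y along its length; a bystander.

How it is judged:
By the outcome, as a careful person would: the job done as asked, in the order asked, and still so for the second after the job is handed in, with the robot touching nothing.
It also fails if it takes over 72 s, if anything falls off the work surface, if the arm or the gripper's body presses on something with over 40 N, if the wrist force passes 120 N, or if a joint passes its speed limit or range.

### The arm

A 6-joint arm with a two-finger parallel gripper is mounted at the origin on a cart in front of the work surface, level with it; the furniture and walls round the work are solid. World frame = base frame: x ahead of the robot, y to its left, z up, the work surface at z = 0. Lengths are in mm, angles in rad, forces in N, time in s.
With the tool pointing down it reaches from about 275 to 850 mm from the base axis. Payload 5.2 kg.
Tool frame: the origin (TCP) lies midway between the tips of the shut fingers; the grasp point (between the pads) lies 19 mm behind it; z points along the fingers, y is the line along which they close (so a half turn about z gives the same grasp; the last joint's range is limited). The gripper opens to 85 mm and grips with 20 to 120 N. Pads are 22 mm wide; open, the fingers measure 114 mm over their backs; the gripper's body (76 mm by 85 mm) begins 54 mm behind the grasp point. The pads swing forward as they close: fully open they stand 13 mm farther back than shut.
Start: joints at [-1.391, 0.259, 1.535, -0, 1.348, -0.203], TCP at [205.456, -510.189, 231.31] pointing down, gripper open.
Joint ranges: [-3.14, 3.14], [-0.91, 2.08], [0.19, 2.58], [-1.22, 4.36], [0.22, 2.71], [-3.12, 3.12]. Speed limits (rad/s): [2.57, 2.57, 3.14, 3.14, 3.14, 3.14].

### API

Orientations are given as a 3x3 rotation matrix whose columns are the frame's x, y, z axes.
In Python, from plant import status, optics, ticket gives the robot as it stands. The module is installed in compiled form; this text tells all that it offers.
- The arm moves only by the tool send_rows, never from a script. Its argument "series" is one flat list of numbers, 7 for each row, row after row: the shift along the tool's x, y, z in mm, then the turn, a rotation vector about the tool's x, y, z in rad, then the finger opening in mm, from 0 to 85.4. A call has 1 to 20 rows; each row is the pose to reach, as a shift and turn from the pose commanded when the call began, along the tool's axes at that moment; what a row does not reach only later rows make up. A row lasts 1/8 s, in which the tool goes at most 62.5 mm and 10.7 degrees, less where a joint would pass 70% of its speed; a pose out of reach is approached as far as the arm can. A call with a gripper value outside its range is refused whole. The fingers move at their own pace and stop on an object; "grip_force" is the grip in N (left out, the last holds). Time passes only in rows, so rows that repeat a pose let the fingers close. It gives the time, the measured TCP pose, the force, the opening and the grip force at its end, in the units of the state.
- status.get_obs(): the state, without advancing time (a new reading comes with each control period).
- optics.camera(name): name is "scene" or "top" or "wrist"; returns a dict with "frame" (480x640x3 uint8, red, green, blue), "range_z" (480x640 float32, mm along the optical axis (not along the pixel's ray), 0 where there is no reading), "fovy" (degrees; the focal length in pixels is half the picture's height over the tangent of half this angle, whatever the lens; pixels are square), "cx", "cy" (the principal point, pixels), "k1" (the pictures are not rectified: a ray, as slopes to the right and down, at radius r is drawn at 1 + k1 r^2 times it, then the intrinsics apply), "R" (3x3) and "t" (3): a world point X has camera coordinates R X + t; the wrist camera has in their place "T_tool_cam" (4x4, takes a point from camera to tool coordinates, whose origin is the TCP and whose axes are the flange's). Camera axes: x right, y down, z forward; pixel columns grow to the right and rows downward; lengths in mm; the calibration is good to about 2 mm. A picture is of the moment at which its call begins: read the wrist's pose just before it.
- ticket.close_job(): hands the job in; it is judged then, once.
Trained networks look in the newest picture that a camera, given by its name, has taken for a name from the list of things; names that differ only in an ending like _2 or _b are one class to them, and where a whole thing is asked for, a point or a joint stands for the part that bears it (a point fixed in the world has none). Each returns a list of dicts, best first, with "score" (0 to 1); they miss things now and then, are a little off and sometimes report something else, mostly with a low value. They report only what shows in the picture. A call takes as long as a camera call.
- optics.look_for(query, camera): "extent" ([left, top, width, height] as shares, 0 to 1, of the picture: columns of its width, rows of its height, round what is visible of it).
- optics.spot_point(query, camera): "centre" ([column, row] as shares, 0 to 1, of the picture: columns of its width, rows of its height: a listed point, or the origin of a listed thing).
The state is a dict: "time": time; "q": joint angles; "joint_velocities": joint speeds; "tau": joint torques, N m; "position": TCP position; "tool_rot": TCP orientation; "ft_force": force on the tool from outside, world axes, zero at the start; "wrist_torque": the same for the moment, N m; "opening": finger opening in mm; "gripper_force": force on a finger pad.
Only numpy, scipy, OpenCV 4.12 (cv2) and the standard library are available. Lean on these libraries where they do the work, as an engineer would, in place of code of your own. Each camera call takes 0.05 s, during which the arm holds its last target. There are 200 camera calls.

## Working session

There is one attempt and no reset: what is moved stays moved. The work goes in short steps, Python scripts to look and compute and a tool call to move; the robot and the scene stay as the last step left them, time stands still between calls to the robot, and variables do not carry over. Pictures are saved under pics/ and viewed, at most 10 in all, crops included, and the job is handed in when it is done.

Besides the shell and the picture viewer there is one more tool, called after "Emit:" by a JSON object that holds its "op" and its "data", one argument or row to a line. send_rows: Moves the arm, as the interface text tells. Its arguments: {"type":"object","properties":{"series":{"type":"array","items":{"type":"number"}},"grip_force":{"type":"number"}},"required":["series"]}

```bash
mkdir -p pics; cat > h.py <<'E'
import numpy as np, cv2
from plant import status, optics, ticket
def grab(n):
    s=status.get_obs(); c=optics.camera(n)
    if n=='wrist':
        T=np.array(c['T_tool_cam']); W=np.eye(4); W[:3,:3]=np.array(s['tool_rot']); W[:3,3]=s['position']
        M=W@T
    else:
        R=np.array(c['R']);t=np.array(c['t']).ravel(); M=np.eye(4);M[:3,:3]=R.T;M[:3,3]=-R.T@t
    c['M']=M; return c
def ray(c,u,v):
    f=240/np.tan(np.radians(c['fovy'])/2)
    K=np.array([[f,0,c['cx']],[0,f,c['cy']],[0,0,1]])
    p=cv2.undistortPoints(np.array([[[u,v]]],float),K,np.array([c['k1'],0,0,0,0.]))[0,0]
    return np.array([p[0],p[1],1])
def at_depth(c,u,v):
    d=c['range_z'][int(round(v)),int(round(u))]; return c['M'][:3,:3]@(ray(c,u,v)*d)+c['M'][:3,3]
def at_z(c,u,v,z):
    r=c['M'][:3,:3]@ray(c,u,v);o=c['M'][:3,3]; return o+r*(z-o[2])/r[2]
def cloud(c):
    f=240/np.tan(np.radians(c['fovy'])/2)
    K=np.array([[f,0,c['cx']],[0,f,c['cy']],[0,0,1]])
    g=np.stack(np.meshgrid(np.arange(640.),np.arange(480.)),-1).reshape(-1,1,2)
    p=cv2.undistortPoints(g,K,np.array([c['k1'],0,0,0,0.])).reshape(480,640,2)
    P=np.dstack([p,np.ones((480,640))])*c['range_z'][...,None]
    return P@c['M'][:3,:3].T+c['M'][:3,3]
def save(c,n): cv2.imwrite('pics/'+n+'.png',cv2.cvtColor(c['frame'],cv2.COLOR_RGB2BGR))
E
python3 - <<'E'
from h import *
for n in ['top','scene']:
    c=grab(n); save(c,n+'0')
    for q in ['bed_mouth','bed_stop','blank','clip_hinge','clip_grip','hone','sanding_block','block']:
        for r in optics.spot_point(q,n)[:2]:
            u,v=r['centre'][0]*640,r['centre'][1]*480
            print(n,q,round(r['score'],2),round(u),round(v),at_depth(c,min(u,639),min(v,479)).round())
s=status.get_obs();print(s['time'],np.array(s['tool_rot']).round(3))
E
```

```text
top bed_mouth 0.78 328 233 [579. 327.  34.]
top bed_stop 0.71 365 207 [618. 263.  69.]
top bed_stop 0.61 413 308 [445. 173.  21.]
top blank 0.87 328 317 [428. 326.   6.]
top clip_hinge 0.9 388 194 [643. 222.  69.]
top clip_grip 0.68 334 226 [581. 319.  82.]
top hone 0.97 418 305 [450. 165.  21.]
top sanding_block 0.73 209 306 [446. 540.  24.]
top sanding_block 0.62 329 231 [581. 326.  36.]
top block 0.57 343 224 [589. 302.  64.]
scene bed_mouth 0.84 319 259 [575. 332.  33.]
scene bed_mouth 0.47 380 307 [420. 346.   8.]
scene bed_stop 0.62 328 233 [570. 312.  82.]
scene blank 0.97 380 306 [422. 345.   9.]
scene blank 0.24 321 258 [575. 325.  32.]
scene clip_hinge 0.64 333 213 [635. 227.  71.]
scene clip_grip 0.58 320 234 [580. 322.  79.]
scene hone 0.77 426 262 [435. 183.  17.]
scene sanding_block 0.64 282 360 [438. 553.  20.]
scene block 0.78 322 263 [565. 335.  29.]
0.9 [[ 0.928  0.374  0.   ]
 [ 0.374 -0.928 -0.   ]
 [-0.     0.    -1.   ]]
```

View pics/top0.png

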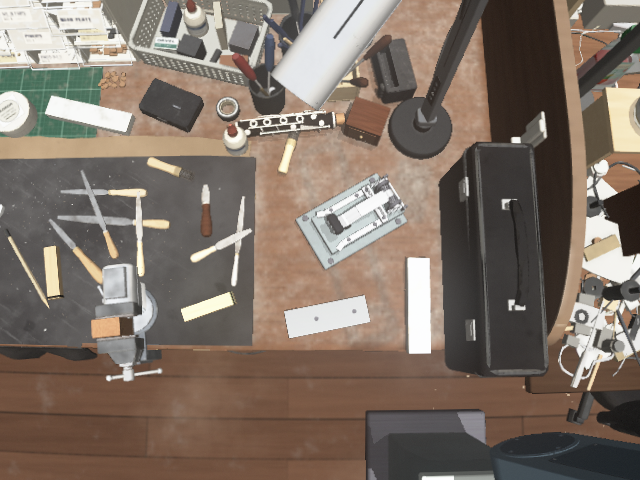

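View pics/scene0.png

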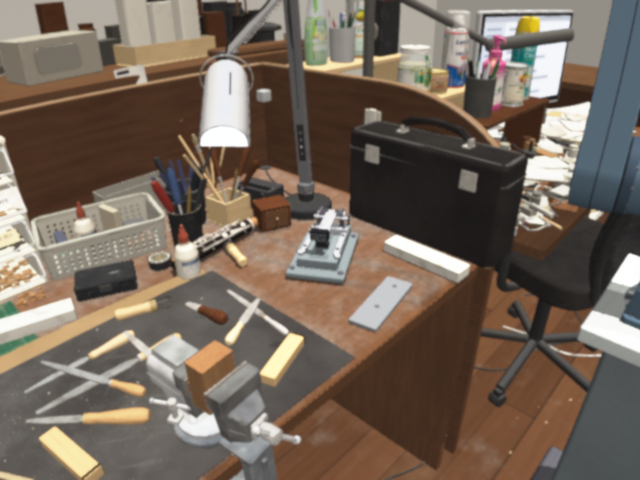

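The top view shows the block near (352,220), with its open end lower-left and its hinge upper-right. The blank is at (328,317), the hone at (418,305) and the sanding block at (208,306). The scene view agrees, with the grip as a black lump at (320,234). Next I'll fit the rectangles.

```bash
python3 - <<'E'
from h import *
c=grab('top');P=cloud(c);I=c['frame'].astype(int)
def fit(m,name,z):
    n,l,st,ce=cv2.connectedComponentsWithStats(m.astype(np.uint8))
    i=1+np.argmax(st[1:,4]); ys,xs=np.where(l==i)
    pts=np.array([at_z(c,x,y,z)[:2] for x,y in zip(xs,ys)],np.float32)
    print(name,st[i],cv2.minAreaRect(pts), P[...,2][l==i].mean(), P[...,2][l==i].std())
sat=I.max(2)-I.min(2)
w=np.zeros((480,640),bool);w[285:345,275:380]=1
fit(w&(sat<25)&(I.mean(2)>120),'blank',8)
w[:]=0;w[165:275,285:415]=1
print(I[250,325],I[320,300])
fit(w&(sat<35)&(I.mean(2)>90),'block',16)
# lamp obstacle heights
for x,y in [(340,50),(300,90),(390,65),(365,118),(420,125),(460,50),(345,120)]: print((x,y),P[y,x].round())
c=grab('top')
E
```

```text
blank [ 284  295   86   43 2317] ((429.9595031738281, 328.23187255859375), (50.43098831176758, 150.25289916992188), 11.37869644165039) 11.376329073180894 55.96929366145439
[192 202 200] [230 232 231]
block [ 296  165  119  105 6188] ((618.194580078125, 254.48623657226562), (124.09039306640625, 243.1573944091797), 31.738975524902344) 34.80770133589424 56.929095550605126
(340, 50) [792. 321. 293.]
(300, 90) [743. 377. 267.]
(390, 65) [917. 203.  27.]
(365, 118) [792. 258.  55.]
(420, 125) [780. 156.  54.]
(460, 50) [785. 155. 310.]
(345, 120) [800. 293.  26.]
```

```bash
cat >> h.py <<'E'
from scipy.spatial.transform import Rotation as Ro
def Rd(yaw): # tool down, tool x at world yaw (deg)
    a=np.radians(yaw);x=np.array([np.cos(a),np.sin(a),0]);z=np.array([0,0,-1.]);return np.stack([x,np.cross(z,x),z],1)
def rel(p,R,p0=None,R0=None):
    s=status.get_obs()
    p0=np.array(s['position']) if p0 is None else p0
    R0=np.array(s['tool_rot']) if R0 is None else R0
    return (R0.T@(np.array(p,float)-p0)).round(1),Ro.from_matrix(R0.T@R).as_rotvec().round(3)
E
python3 - <<'E'
from h import *
c=grab('top');P=cloud(c)
m=(P[...,0]>300)&(P[...,0]<730)&(P[...,1]>-100)&(P[...,1]<450)&(c['range_z']>0)
for y in range(-100,450,50):
    k=m&(P[...,1]>=y)&(P[...,1]<y+50);print(y,P[...,2][k].max().round() if k.any() else None,end='; ')
ax=np.radians(-58.5);b=np.array([np.cos(ax),np.sin(ax),0])
print(rel(np.array([580,321,220])-60*b*0,Rd(121.5)), rel([430,0,300],Rd(121.5)))
E
```

```text
-100 64.0; -50 295.0; 0 294.0; 50 257.0; 100 215.0; 150 70.0; 200 82.0; 250 74.0; 300 89.0; 350 258.0; 400 23.0; (array([ 657.9, -631.1,   11.3]), array([-0.   ,  0.   , -1.738])) (array([ 398.9, -389.4,  -68.7]), array([-0.   ,  0.   , -1.738]))
```

Emit:
{"op": "send_rows", "data": {
  "series": [0, 0, -190, 0, 0, 0, 85, 0, 0, -190, 0, 0, 0, 85, 0, 0, -190, 0, 0, 0, 85, 658, -631, -190, 0, 0, -1.738, 85, 658, -631, -190, 0, 0, -1.738, 85, 658, -631, -190, 0, 0, -1.738, 85, 658, -631, -190, 0, 0, -1.738, 85, 658, -631, -190, 0, 0, -1.738, 85, 658, -631, -190, 0, 0, -1.738, 85, 658, -631, -190, 0, 0, -1.738, 85, 658, -631, -190, 0, 0, -1.738, 85, 658, -631, -190, 0, 0, -1.738, 85, 658, -631, -190, 0, 0, -1.738, 85, 658, -631, -190, 0, 0, -1.738, 85, 658, -631, -190, 0, 0, -1.738, 85, 658, -631, -190, 0, 0, -1.738, 85, 658, -631, -190, 0, 0, -1.738, 85, 658, -631, -190, 0, 0, -1.738, 85, 658, -631, -190, 0, 0, -1.738, 85, 658, -631, -190, 0, 0, -1.738, 85]
}}

```text
time: 3.55
position: [580.0, 320.5, 421.1]
tool_rot: [[-0.523, 0.853, -0.001], [0.853, 0.523, -0.001], [-0.0, -0.001, -1.0]]
ft_force: [-0.1, 0.4, -0.4]
opening: 85.3
gripper_force: 0.0
```

Emit:
{"op": "send_rows", "data": {
  "series": [0, 0, 200, 0, 0, 0, 85, 0, 0, 200, 0, 0, 0, 85, 0, 0, 200, 0, 0, 0, 85, 0, 0, 200, 0, 0, 0, 85, 0, 0, 200, 0, 0, 0, 85]
}}

```text
time: 4.18
position: [580.8, 320.2, 223.0]
tool_rot: [[-0.522, 0.853, 0.001], [0.853, 0.522, 0.0], [-0.0, 0.001, -1.0]]
ft_force: [-0.1, -0.3, 1.2]
opening: 85.0
gripper_force: 0.0
```

```bash
python3 - <<'E'
from h import *
c=grab('wrist'); save(c,'w1')
for q in ['bed_mouth','bed_stop','clip_hinge','clip_grip','block']:
    for r in optics.spot_point(q,'wrist')[:2]:
        u,v=r['centre'][0]*640,r['centre'][1]*480
        z={'bed_mouth':34,'bed_stop':34,'clip_hinge':64,'clip_grip':74}.get(q,0)
        print(q,round(r['score'],2),round(u),round(v),at_depth(c,u,v).round(),at_z(c,u,v,z).round(1))
s=status.get_obs();print(s['time'],np.array(s['position']).round(1),np.array(s['tool_rot']).round(3),np.array(s['q']).round(2))
E
```

```text
bed_mouth 0.64 196 121 [434. 327.   8.] [442.  331.4  34. ]
bed_mouth 0.59 322 203 [580. 327.  33.] [580.1 327.   34. ]
bed_stop 0.97 317 292 [617. 258.  70.] [625.9 242.5  34. ]
clip_hinge 0.9 320 330 [641. 223.  69.] [642.5 220.2  64. ]
clip_grip 0.92 324 231 [588. 315.  84.] [590.1 312.7  74. ]
block 0.7 318 230 [583. 314.  85.] [596.1 293.    0. ]
4.475 [581.1 321.3 223.7] [[-0.523  0.852  0.004]
 [ 0.852  0.523  0.001]
 [-0.001  0.004 -1.   ]] [ 0.34  0.47  1.25  0.    1.42 -0.21]
```

View pics/w1.png

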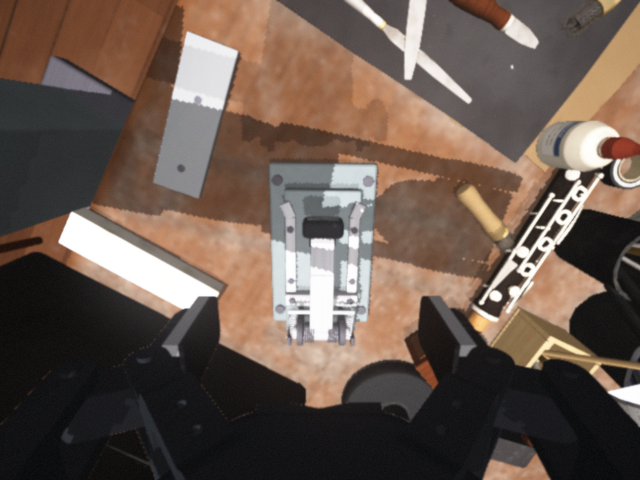

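The wrist picture shows the block square on. Its flange corners are at (271,164), (378,163), (273,321) and (369,320), and the black grip is at (323,227).

```bash
python3 - <<'E'
from h import *
c=grab('wrist');P=cloud(c);I=c['frame'].astype(int)
q=[at_z(c,u,v,16)[:2] for u,v in [(271,164),(378,163),(273,321),(369,320)]]
for a in q: print(a.round(1))
w=np.zeros((480,640),bool);w[212:242,298:350]=1
m=w&(I.mean(2)<70)&(P[...,2]>70)
g=P[m];print('grip',m.sum(),g.mean(0).round(1),cv2.minAreaRect(g[:,:2].astype(np.float32)))
f=(P[...,2]>13)&(P[...,2]<19); f[:160]=0;f[325:]=0;f[:,:265]=0;f[:,385:]=0
r=cv2.minAreaRect(P[f][:,:2].astype(np.float32));print('flange',r,f.sum())
b=np.array([np.cos(np.radians(-58.5)),np.sin(np.radians(-58.5)),0])
s=status.get_obs();print(np.array(s['position']).round(1))
w[:]=0;w[25:205,150:245]=1
m=w&(P[...,2]>4)&(P[...,2]<12)
print('blank',cv2.minAreaRect(P[m][:,:2].astype(np.float32)),P[m][:,2].mean())
E
```

```text
[518.7 331.7]
[609.4 388.4]
[607.5 177.2]
[701.4 235.9]
grip 722 [585.4 317.5  85. ] ((567.123779296875, 348.04632568359375), (33.598514556884766, 90.04976654052734), 31.405391693115234)
flange ((607.0879516601562, 281.09112548828125), (109.91924285888672, 179.3436737060547), 30.631635665893555) 6028
[580.9 321.2 223.1]
blank ((430.00421142578125, 326.3968200683594), (51.18748474121094, 150.30496215820312), 11.035674095153809) 7.387330816381009
```

```bash
cat >> h.py <<'E'
AX=-58.9; bx=np.array([np.cos(np.radians(AX)),np.sin(np.radians(AX)),0]); by=np.array([-bx[1],bx[0],0])
BO=np.array([597.8,296.6,0])
def blk(x,y,z): return BO+x*bx+y*by+np.array([0,0,z])
def inblk(p): d=np.array(p)-BO; return np.array([d@bx,d@by,d[2]]).round(1)
E
python3 -c "
from h import *
print(rel(blk(-22,0,50),Rd(121.1)),blk(-22,0,74))"
```

```text
(array([ -7.7,   1.2, 173.1]), array([0.003, 0.001, 0.007])) [586.43626676 315.43787586  74.        ]
```

Emit:
{"op": "send_rows", "data": {
  "series": [-7.5, 1, 120, 0.003, 0, 0.007, 70, -7.5, 1, 120, 0.003, 0, 0.007, 70, -7.5, 1, 173, 0.003, 0, 0.007, 60, -7.5, 1, 173, 0.003, 0, 0.007, 60, -7.5, 1, 173, 0.003, 0, 0.007, 60, -7.5, 1, 173, 0.003, 0, 0.007, 30, -7.5, 1, 173, 0.003, 0, 0.007, 30, -7.5, 1, 173, 0.003, 0, 0.007, 30, -7.5, 1, 173, 0.003, 0, 0.007, 30, -7.5, 1, 173, 0.003, 0, 0.007, 30, -7.5, 1, 173, 0.003, 0, 0.007, 30],
  "grip_force": 40
}}

```text
time: 5.9
position: [587.5, 316.3, 51.8]
tool_rot: [[-0.516, 0.856, 0.004], [0.856, 0.516, 0.001], [-0.001, 0.004, -1.0]]
ft_force: [2.6, 3.2, 7.6]
opening: 35.3
gripper_force: 42.7
```

Gripped at 35.3 mm. Now I'll lift it along the arc.

Emit:
{"op": "send_rows", "data": {
  "series": [-1.6, 0, -11, 0, 0, 0, 30, -4.3, 0, -22, 0, 0, 0, 30, -8, 0, -32.6, 0, 0, 0, 30, -12.8, 0, -42.8, 0, 0, 0, 30, -18.5, 0, -52.4, 0, 0, 0, 30, -25, 0, -61.5, 0, 0, 0, 30, -32.8, 0, -69.8, 0, 0, 0, 30, -41, 0, -77.3, 0, 0, 0, 30, -50, 0, -84, 0, 0, 0, 30, -60, 0, -89.6, 0, 0, 0, 30, -70, 0, -94.3, 0, 0, 0, 30, -75, 0, -96, 0, 0, 0, 30, -75, 0, -96, 0, 0, 0, 30]
}}

```text
time: 7.52
position: [625.8, 251.8, 147.0]
tool_rot: [[-0.516, 0.856, 0.003], [0.856, 0.516, 0.001], [-0.001, 0.003, -1.0]]
ft_force: [2.8, 3.4, 5.5]
opening: 34.9
gripper_force: 40.9
```

```bash
python3 - <<'E'
from h import *
s=status.get_obs();print(inblk(s['position']),s['opening'],s['ft_force'])
c=grab('scene'); cv2.imwrite('pics/s1.png',cv2.resize(c['frame'][120:300,220:460,::-1],None,fx=3,fy=3))
E
```

```text
[ 52.8   0.8 147. ] 34.88603437042674 [2.77986938 3.44747339 5.49316787]
```

View pics/s1.png

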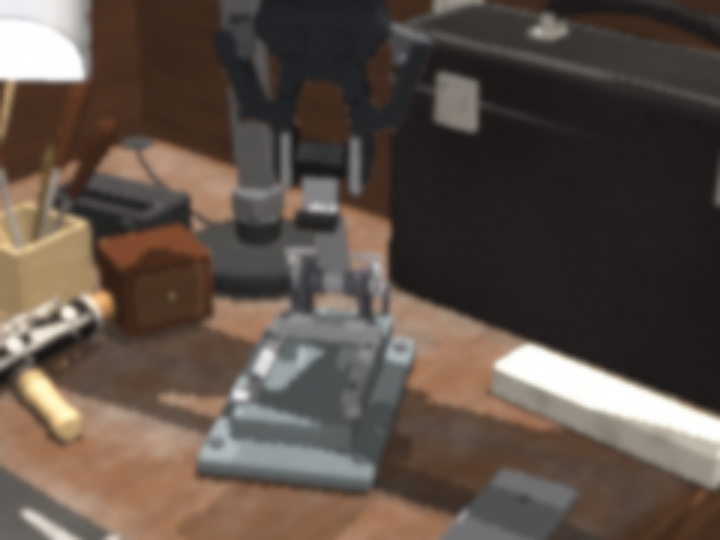

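Emit:
{"op": "send_rows", "data": {
  "series": [0, 0, 0, 0, 0, 0, 65, 0, 0, 0, 0, 0, 0, 65, 0, 0, 0, 0, 0, 0, 65, 0, 0, -40, 0, 0, 0, 65, 0, 0, -90, 0, 0, 0, 65, 0, 0, -90, 0, 0, 0, 65, 0, 0, -90, 0, 0, 0, 65]
}}

```text
time: 8.45
position: [623.8, 250.9, 233.9]
tool_rot: [[-0.517, 0.856, -0.003], [0.856, 0.517, -0.002], [0.0, -0.004, -1.0]]
ft_force: [-0.2, -0.2, -0.9]
opening: 64.9
gripper_force: 0.0
```

```bash
python3 - <<'E'
from h import *
print(rel([419.3,381.2,60],Rd(101.2)))
c=grab('scene')
for r in optics.spot_point('clip_grip','scene')[:2]: print(r, at_depth(c,r['centre'][0]*640,r['centre'][1]*480), inblk(at_depth(c,r['centre'][0]*640,r['centre'][1]*480)))
print(status.get_obs()['ft_force'])
E
```

```text
(array([ 217.1, -107.1,  174.3]), array([-0.004,  0.001,  0.347]))
{'centre': [0.5139, 0.3502], 'score': 0.87} [621.44065713 253.00952164 177.34342748] [ 49.5  -2.3 177.3]
{'centre': [0.4963, 0.5342], 'score': 0.23} [583.4104845  326.42603767  32.43180148] [-33.    3.1  32.4]
[-0.45384065  0.07901072 -0.20363419]
```

Emit:
{"op": "send_rows", "data": {
  "series": [217, -107, 20, -0.004, 0, 0.347, 65, 217, -107, 20, -0.004, 0, 0.347, 65, 217, -107, 60, -0.004, 0, 0.347, 62, 217, -107, 120, -0.004, 0, 0.347, 62, 217, -107, 174, -0.004, 0, 0.347, 62, 217, -107, 174, -0.004, 0, 0.347, 62, 217, -107, 174, -0.004, 0, 0.347, 62, 217, -107, 174, -0.004, 0, 0.347, 62]
}}

```text
time: 9.55
position: [420.9, 381.5, 61.3]
tool_rot: [[-0.195, 0.981, 0.002], [0.981, 0.195, 0.0], [-0.0, 0.002, -1.0]]
ft_force: [-0.2, 0.1, 0.2]
opening: 61.9
gripper_force: 0.0
```

```bash
python3 - <<'E'
from h import *
c=grab('wrist'); save(c,'w2');P=cloud(c)
print(rel([419.3,381.2,-2],Rd(101.2)), status.get_obs()['ft_force'], status.get_obs()['position'])
E
```

```text
(array([-0.1, -2.3, 63.9]), array([ 0.003, -0.   ,  0.   ])) [-0.18952159  0.51866457  0.28769349] [421.37310796 381.68748197  61.9341155 ]
```

View pics/w2.png

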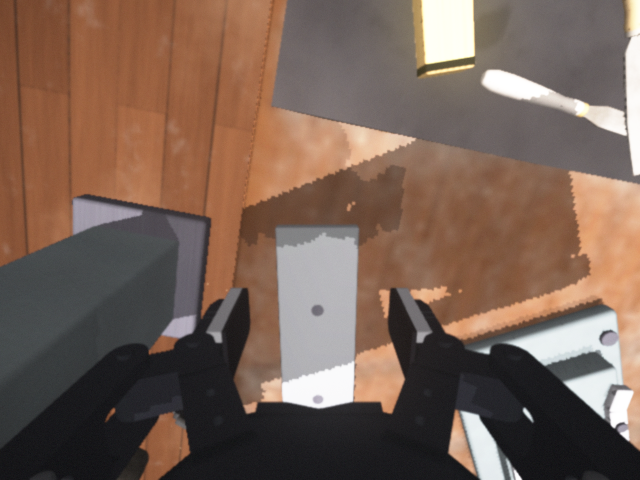

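The wrist view shows the blank centred between the fingers, with its end edge at row 226 and columns 276–358. I'll go down.

Emit:
{"op": "send_rows", "data": {
  "series": [0, -2, 40, 0.003, 0, 0, 60, 0, -2, 56, 0.003, 0, 0, 60, 0, -2, 60, 0.003, 0, 0, 60, 0, -2, 62, 0.003, 0, 0, 60, 0, -2, 62, 0.003, 0, 0, 60]
}}

```text
time: 10.22
position: [418.8, 381.3, -0.5]
tool_rot: [[-0.195, 0.981, -0.0], [0.981, 0.195, 0.0], [0.0, -0.0, -1.0]]
ft_force: [-0.1, -0.7, -0.2]
opening: 60.1
gripper_force: 0.0
```

```bash
python3 - <<'E'
from h import *
c=grab('wrist');save(c,'w3')
p=at_z(c,317,226,8)
s=status.get_obs();print(s['position'],s['ft_force'])
E
```

```text
[418.71470103 381.3245443   -0.47714896] [-0.32407229  0.36351776 -0.0726447 ]
```

View pics/w3.png

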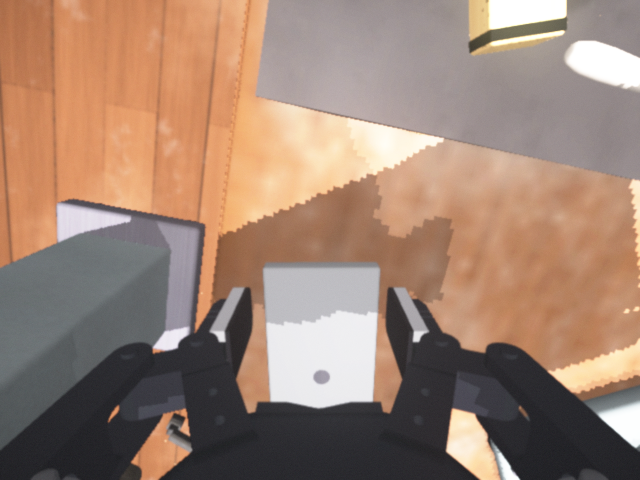

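No contact yet, and the blank's end at row 265 sits between the fingers. I'll go 2.5 mm lower and grip.

Emit:
{"op": "send_rows", "data": {
  "series": [0, 0, 2.5, 0, 0, 0, 60, 0, 0, 2.5, 0, 0, 0, 60, 0, 0, 2.5, 0, 0, 0, 44, 0, 0, 2.5, 0, 0, 0, 44, 0, 0, 2.5, 0, 0, 0, 44, 0, 0, 2.5, 0, 0, 0, 44, 0, 0, 2.5, 0, 0, 0, 44, 0, 0, 2.5, 0, 0, 0, 44],
  "grip_force": 70
}}

```text
time: 11.28
position: [419.1, 381.5, -2.4]
tool_rot: [[-0.195, 0.981, 0.001], [0.981, 0.195, 0.001], [0.0, 0.001, -1.0]]
ft_force: [-0.4, -1.1, 9.0]
opening: 47.9
gripper_force: 76.4
```

Emit:
{"op": "send_rows", "data": {
  "series": [0, 0, -10, 0, 0, 0, 44, 0, 0, -30, 0, 0, 0, 44, 0, 0, -60, 0, 0, 0, 44, 0, 0, -100, 0, 0, 0, 44, 0, 0, -100, 0, 0, 0, 44, 0, 0, -100, 0, 0, 0, 44]
}}

```text
time: 12.02
position: [417.6, 380.7, 95.7]
tool_rot: [[-0.195, 0.981, -0.003], [0.981, 0.195, -0.001], [-0.001, -0.003, -1.0]]
ft_force: [-0.1, 0.0, -2.4]
opening: 47.8
gripper_force: 72.3
```

```bash
python3 - <<'E'
from h import *
s=status.get_obs();print(s['position'],s['ft_force'],s['opening'])
c=grab('wrist');P=cloud(c);save(c,'w4')
R=np.array(s['tool_rot']);T=(P-np.array(s['position']))@R
m=(abs(T[...,1])<22)&(T[...,2]>-30)&(T[...,2]<30)&(c['range_z']>0)&(abs(T[...,0])<120)
Q=T[m];print(m.sum(),Q.min(0),Q.max(0))
A=np.c_[Q[:,:2],np.ones(len(Q))];print('plane z_tool=ax+by+c',np.linalg.lstsq(A,Q[:,2],rcond=None)[0])
t=grab('scene')
cv2.imwrite('pics/s2.png',cv2.resize(t['frame'][180:360,260:500,::-1],None,fx=3,fy=3))
t=grab('top');PT=cloud(t)
TT=(PT-np.array(s['position']))@R
m=(abs(TT[...,1])<22)&(TT[...,2]>-30)&(TT[...,2]<30)&(t['range_z']>0)&(abs(TT[...,0])<180)
Q=TT[m];print('top',m.sum(),Q.min(0),Q.max(0))
A=np.c_[Q[:,:2],np.ones(len(Q))];print(np.linalg.lstsq(A,Q[:,2],rcond=None)[0], cv2.minAreaRect(Q[:,:2].astype(np.float32)))
E
```

```text
[417.63559902 380.69246827  95.6609404 ] [-0.1274027   0.01758006 -2.42727542] 47.798082953546164
13871 [-53.04815946 -21.99883734 -12.12118458] [20.04995769 21.99940857 -1.7247878 ]
plane z_tool=ax+by+c [ 4.95072289e-03 -9.03725526e-04 -9.68509814e+00]
top 128 [-129.7330482   -15.6442497   -12.18639955] [-113.70038394   21.84249396   -5.29572987]
[-4.04685897e-02  2.98381837e-03 -1.38708905e+01] ((-122.423828125, 3.1015796661376953), (38.28720474243164, 15.171832084655762), 86.33350372314453)
```

View pics/s2.png

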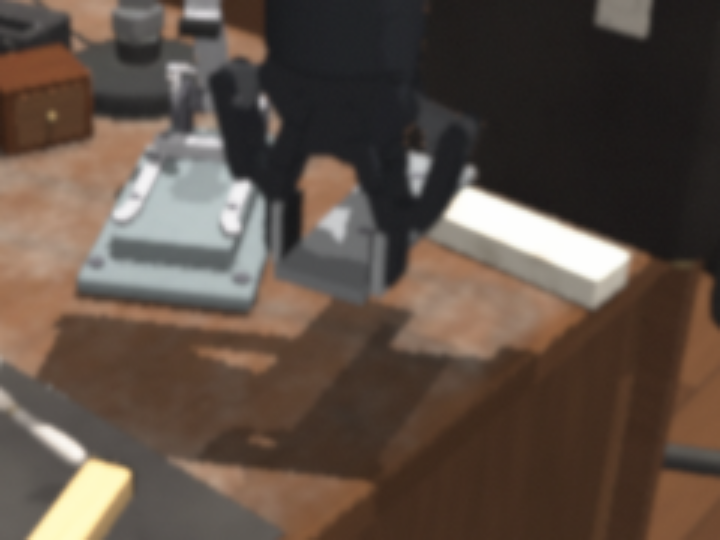

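The blank is held level between the fingers, and the block's bed and fences are clear. The clip stays up. I'll check the block's lateral line once more now that the bed is visible.

```bash
python3 - <<'E'
from h import *
for p in [(585.4,317.5,85),(580.1,327,34),(642.5,220.2,64),(607.1,281.1,16)]: print(inblk(p))
for n in ['top','scene']:
    c=grab(n);P=cloud(c);d=P-BO;L=np.dstack([d@bx,d@by,d[...,2]])
    for nm,lo,hi,xr in [('bed',31,37,(-44,50)),('flange',12,20,(-80,110))]:
        m=(L[...,2]>lo)&(L[...,2]<hi)&(L[...,0]>xr[0])&(L[...,0]<xr[1])&(abs(L[...,1])<65)
        Q=L[m][:,:2].astype(np.float32);print(n,nm,len(Q),cv2.minAreaRect(Q), np.percentile(Q[:,1],[1,99]).round(1))
    for q in ['bed_mouth','bed_stop']:
        for r in optics.spot_point(q,n)[:1]: print(n,q,r['score'],inblk(at_z(c,r['centre'][0]*640,r['centre'][1]*480,34)))
print(rel(blk(-215,0,95),Rd(180+AX)))
E
```

```text
[-24.3   0.2  85. ]
[-35.2   0.5  34. ]
[88.5 -1.2 64. ]
[18.1 -0.  16. ]
top bed 1482 ((3.03521728515625, 1.6968345642089844), (76.23345947265625, 94.1298828125), 89.67778778076172) [-35.9  35. ]
top flange 1683 ((17.242088317871094, 1.6333122253417969), (110.51172637939453, 180.44943237304688), 89.67363739013672) [-53.3  56.1]
top bed_mouth 0.62 [-37.6  -5.5  34. ]
top bed_stop 0.57 [54.8 -3.  34. ]
scene bed 718 ((3.053070068359375, 2.5580215454101562), (93.92253875732422, 81.23762512207031), 0.5842154026031494) [-36.   36.1]
scene flange 907 ((13.55120849609375, 1.0059013366699219), (109.83963775634766, 179.72523498535156), 89.45285034179688) [-52.7  55.1]
scene bed_mouth 0.73 [-39.2   0.5  34. ]
scene bed_stop 0.6 [53.9  1.  34. ]
(array([84.5, 86.8,  0.4]), array([-0.003,  0.   , -0.347]))
```

```bash
cat >> h.py <<'E'
AX=-59.2; bx=np.array([np.cos(np.radians(AX)),np.sin(np.radians(AX)),0]); by=np.array([-bx[1],bx[0],0])
BO=np.array([607.1,281.1,0])+0.5*by-18*bx
E
python3 -c "
from h import *
print(BO,rel(blk(-205,0,95),Rd(180+AX)),rel(blk(-205,0,35.5),Rd(180+AX)))"
```

```text
[598.31270838 296.81729958   0.        ] (array([75.6, 91.7,  0.4]), array([-0.003,  0.   , -0.342])) (array([75.6, 91.9, 59.9]), array([-0.003,  0.   , -0.342]))
```

Emit:
{"op": "send_rows", "data": {
  "series": [75.6, 91.7, 0, -0.003, 0, -0.342, 44, 75.6, 91.7, 0, -0.003, 0, -0.342, 44, 75.6, 91.7, 0, -0.003, 0, -0.342, 44, 75.6, 91.7, 0, -0.003, 0, -0.342, 44, 75.6, 91.8, 40, -0.003, 0, -0.342, 44, 75.6, 91.9, 59.5, -0.003, 0, -0.342, 44, 75.6, 91.9, 59.5, -0.003, 0, -0.342, 44, 75.6, 91.9, 59.5, -0.003, 0, -0.342, 44]
}}

```text
time: 13.48
position: [494.1, 473.3, 37.7]
tool_rot: [[-0.512, 0.859, 0.002], [0.859, 0.512, 0.001], [-0.0, 0.003, -1.0]]
ft_force: [1.1, -0.8, -1.0]
opening: 47.7
gripper_force: 72.6
```

```bash
python3 - <<'E'
from h import *
s=status.get_obs();print(s['time'],inblk(s['position']),s['ft_force'],rel(blk(-205,0,35.5),Rd(180+AX)))
c=grab('scene');cv2.imwrite('pics/s3.png',cv2.resize(c['frame'][190:340,250:450,::-1],None,fx=4,fy=4,interpolation=cv2.INTER_CUBIC))
E
```

```text
13.475 [-204.9    0.8   37.7] [ 1.10439845 -0.79410258 -1.0323434 ] (array([ 0.1, -0.9,  2.2]), array([0.003, 0.   , 0.   ]))
```

View pics/s3.png

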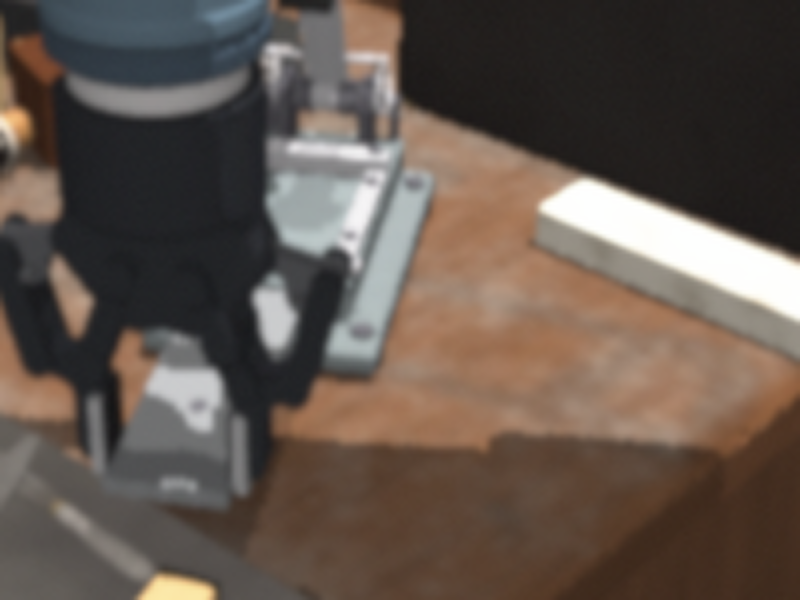

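The picture shows the blank lined up in front of the bed mouth. I'll advance into the fences while watching the force.

Emit:
{"op": "send_rows", "data": {
  "series": [-10, -0.9, 2, 0.003, 0, 0, 44, -20, -0.9, 2, 0.003, 0, 0, 44, -28, -0.9, 2, 0.003, 0, 0, 44, -36, -0.9, 2, 0.003, 0, 0, 44, -42, -0.9, 2, 0.003, 0, 0, 44, -48, -0.9, 2, 0.003, 0, 0, 44, -54, -0.9, 2, 0.003, 0, 0, 44, -60, -0.9, 2, 0.003, 0, 0, 44, -60, -0.9, 2, 0.003, 0, 0, 44]
}}

```text
time: 14.65
position: [523.8, 420.6, 34.4]
tool_rot: [[-0.512, 0.859, -0.002], [0.859, 0.512, -0.001], [-0.0, -0.002, -1.0]]
ft_force: [-0.6, 0.7, -1.4]
opening: 47.9
gripper_force: 72.6
```

```bash
python3 - <<'E'
from h import *
s=status.get_obs();print(s['time'],inblk(s['position']),np.array(s['ft_force'])@np.c_[bx,by,[0,0,1]],s['wrist_torque'],np.array(s['tool_rot'])[:,2],np.degrees(np.arctan2(s['tool_rot'][1][0],s['tool_rot'][0][0]))-180-AX)
E
```

```text
14.65 [-144.5   -0.6   34.4] [-0.92951364 -0.13754331 -1.41533344] [ 0.0318624   0.03640899 -0.0043316 ] [-0.00155256 -0.00124377 -0.99999802] -0.007591190228765754
```

Emit:
{"op": "send_rows", "data": {
  "series": [-8, 0.6, 1, 0, 0, 0, 44, -16, 0.6, 1, 0, 0, 0, 44, -24, 0.6, 1, 0, 0, 0, 44, -32, 0.6, 1, 0, 0, 0, 44, -40, 0.6, 1, 0, 0, 0, 44, -40, 0.6, 1, 0, 0, 0, 44]
}}

```text
time: 15.4
position: [545.0, 386.3, 33.5]
tool_rot: [[-0.512, 0.859, -0.001], [0.859, 0.512, -0.001], [-0.0, -0.002, -1.0]]
ft_force: [0.2, 0.3, -0.0]
opening: 47.7
gripper_force: 72.6
```

```bash
python3 - <<'E'
from h import *
s=status.get_obs();print(s['time'],inblk(s['position']),np.array(s['ft_force'])@np.c_[bx,by,[0,0,1]],s['wrist_torque'])
E
```

```text
15.4 [-1.041e+02  1.000e-01  3.350e+01] [-0.17004791  0.3817794  -0.02918899] [ 0.04181234  0.03661862 -0.02172552]
```

Emit:
{"op": "send_rows", "data": {
  "series": [-8, 0, 0, 0, 0, 0, 44, -16, 0, 0, 0, 0, 0, 44, -24, 0, 0, 0, 0, 0, 44, -24, 0, 1, 0, 0, 0, 44, -24, 0, 2, 0, 0, 0, 44, -24, 0, 2, 0, 0, 0, 44]
}}

```text
time: 16.15
position: [556.9, 366.4, 31.6]
tool_rot: [[-0.513, 0.859, -0.001], [0.859, 0.513, -0.001], [-0.001, -0.002, -1.0]]
ft_force: [0.2, -1.0, -1.2]
opening: 47.5
gripper_force: 72.7
```

```bash
python3 - <<'E'
from h import *
s=status.get_obs();print(s['time'],inblk(s['position']),np.array(s['ft_force'])@np.c_[bx,by,[0,0,1]],s['wrist_torque'])
E
```

```text
16.15 [-81.    0.1  31.6] [ 0.93301587 -0.34279069 -1.24979396] [-0.14507725 -0.07912872 -0.04400471]
```

Emit:
{"op": "send_rows", "data": {
  "series": [-3, 0, 0.3, 0, 0, 0, 44, -6, 0, 0.3, 0, 0, 0, 44, -7.5, 0, 0.3, 0, 0, 0, 44, -9, 0, 0.3, 0, 0, 0, 44, -9, 0, 0.3, 0, 0, 0, 44]
}}

```text
time: 16.77
position: [561.4, 359.3, 31.5]
tool_rot: [[-0.512, 0.859, -0.001], [0.859, 0.512, -0.0], [0.001, -0.001, -1.0]]
ft_force: [-2.0, 4.2, 3.4]
opening: 47.7
gripper_force: 73.1
```

```bash
python3 - <<'E'
from h import *
s=status.get_obs();print(s['time'],inblk(s['position']),np.array(s['ft_force'])@np.c_[bx,by,[0,0,1]],s['wrist_torque'])
E
```

```text
16.775 [-72.5   0.3  31.5] [-4.59063675  0.4257817   3.4342213 ] [0.68625142 0.27132397 0.01616042]
```

Emit:
{"op": "send_rows", "data": {
  "series": [-1.5, 0, 0, 0, 0, 0, 44, -3, 0, 0, 0, 0, 0, 44, -3, 0, 0, 0, 0, 0, 44, -3, 0, 0, 0, 0, 0, 44]
}}

```text
time: 17.27
position: [561.5, 359.1, 31.5]
tool_rot: [[-0.513, 0.859, -0.003], [0.859, 0.513, 0.003], [0.004, -0.001, -1.0]]
ft_force: [-5.5, 12.9, 4.3]
opening: 47.9
gripper_force: 73.2
```

```bash
python3 - <<'E'
from h import *
s=status.get_obs();print(s['time'],inblk(s['position']),np.array(s['ft_force'])@np.c_[bx,by,[0,0,1]],s['wrist_torque'])
c=grab('wrist');P=cloud(c);d=P-BO;L=np.dstack([d@bx,d@by,d[...,2]])
m=(abs(L[...,1])<18)&(L[...,2]>36)&(L[...,2]<46)&(L[...,0]<-60)
Q=L[m];print(len(Q),Q[:,0].min(),np.median(Q[:,2]))
t=grab('scene');cv2.imwrite('pics/s4.png',cv2.resize(t['frame'][170:320,250:450,::-1],None,fx=4,fy=4,interpolation=cv2.INTER_CUBIC))
E
```

```text
17.275 [-72.4   0.3  31.5] [-13.85820438   1.85189165   4.30897448] [ 1.96853532  0.95349605 -0.07362839]
6032 -92.55929723721835 41.438812615601066
```

View pics/s4.png

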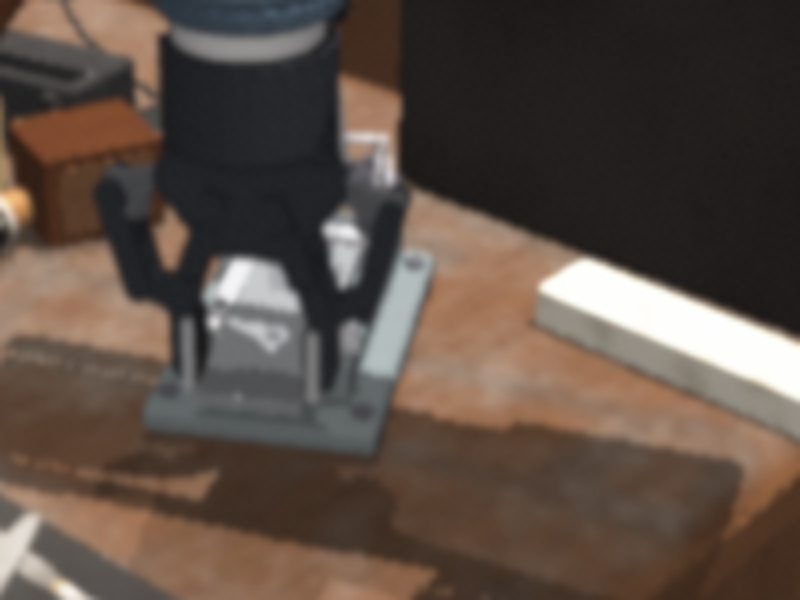

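The blank is home: 14 N against the stop, far end at x = −92.5 mm, lying flat. Now I'll release it, rise and go to the clip.

Emit:
{"op": "send_rows", "data": {
  "series": [0, 0, 0, 0, 0, 0, 64, 0, 0, 0, 0, 0, 0, 64, 0, 0, 0, 0, 0, 0, 64, 0, 0, -30, 0, 0, 0, 64, 0, 0, -90, 0, 0, 0, 64, 0, 0, -150, 0, 0, 0, 64, 0, 0, -210, 0, 0, 0, 64, 0, 0, -210, 0, 0, 0, 64]
}}

```text
time: 18.38
position: [566.3, 357.0, 248.2]
tool_rot: [[-0.512, 0.859, 0.01], [0.859, 0.512, 0.003], [-0.002, 0.01, -1.0]]
ft_force: [-0.1, 0.8, -0.7]
opening: 63.7
gripper_force: 0.0
```

```bash
python3 - <<'E'
from h import *
s=status.get_obs();print(s['time'],inblk(s['position']),s['ft_force'])
c=grab('wrist');save(c,'w5');P=cloud(c);d=P-BO;L=np.dstack([d@bx,d@by,d[...,2]])
m=(abs(L[...,1])<35)&(L[...,2]>39)&(L[...,2]<45)&(L[...,0]<-52)
Q=L[m];print(len(Q),Q[:,0].min(),np.median(Q[:,2]),cv2.minAreaRect(Q[:,:2].astype(np.float32)))
c=grab('scene')
r=optics.spot_point('clip_grip','scene')[0];p=at_depth(c,r['centre'][0]*640,r['centre'][1]*480);print(r['score'],inblk(p))
print(rel(blk(58.5,0,245),Rd(180+AX)),rel(blk(58.5,0,149),Rd(180+AX)))
E
```

```text
18.375 [-68.1   3.3 248.2] [-0.12337379  0.83514192 -0.68721232]
1840 -92.20538681145591 41.54456103904397 ((-71.78530883789062, -1.1638526916503906), (40.27068328857422, 49.36772155761719), 0.9972716569900513)
0.96 [ 45.1  -5.4 175.3]
(array([-127.2,    0.2,   -5. ]), array([-0.004,  0.   , -0.   ])) (array([-127.2,    0.6,   91. ]), array([-0.004,  0.   , -0.   ]))
```

Emit:
{"op": "send_rows", "data": {
  "series": [-127, 0.2, -5, -0.004, 0, 0, 64, -127, 0.2, -5, -0.004, 0, 0, 64, -127, 0.2, -5, -0.004, 0, 0, 64, -127, 0.5, 45, -0.004, 0, 0, 64, -127, 0.5, 80, -0.004, 0, 0, 64, -127, 0.5, 91, -0.004, 0, 0, 64, -127, 0.5, 91, -0.004, 0, 0, 64, -127, 0.5, 91, -0.004, 0, 0, 30, -127, 0.5, 91, -0.004, 0, 0, 30, -127, 0.5, 91, -0.004, 0, 0, 30, -127, 0.5, 91, -0.004, 0, 0, 30, -127, 0.5, 91, -0.004, 0, 0, 30],
  "grip_force": 40
}}

```text
time: 20.02
position: [628.6, 247.3, 152.4]
tool_rot: [[-0.513, 0.859, 0.003], [0.859, 0.513, 0.001], [-0.001, 0.003, -1.0]]
ft_force: [-3.6, -2.3, 5.6]
opening: 35.7
gripper_force: 41.4
```

```bash
python3 - <<'E'
from h import *
s=status.get_obs();print(s['time'],inblk(s['position']),s['ft_force'],s['opening'])
E
```

```text
20.025 [ 58.    0.7 152.4] [-3.64162076 -2.32173715  5.5821259 ] 35.71264394226412
```

Gripped. I'll swing it down along the arc.

Emit:
{"op": "send_rows", "data": {
  "series": [10.6, 0, 3.7, 0, 0, 0, 30, 20.8, 0, 8.4, 0, 0, 0, 30, 30.5, 0, 14, 0, 0, 0, 30, 39.5, 0, 20.7, 0, 0, 0, 30, 47.9, 0, 28.2, 0, 0, 0, 30, 55.5, 0, 36.5, 0, 0, 0, 30, 62, 0, 45.6, 0, 0, 0, 30, 68, 0, 55, 0, 0, 0, 30, 72.7, 0, 65.4, 0, 0, 0, 30, 76.4, 0, 76, 0, 0, 0, 30, 79, 0, 87, 0, 0, 0, 30, 79.7, 0, 89, 0, 0, 0, 30, 79.7, 0, 89, 0, 0, 0, 30]
}}

```text
time: 21.65
position: [587.5, 316.4, 61.1]
tool_rot: [[-0.512, 0.859, 0.001], [0.859, 0.512, 0.001], [0.001, 0.002, -1.0]]
ft_force: [-4.3, 2.8, 0.4]
opening: 35.9
gripper_force: 49.6
```

```bash
python3 - <<'E'
from h import *
s=status.get_obs();print(s['time'],inblk(s['position']),s['ft_force'],s['opening'])
E
```

```text
21.65 [-22.4   0.8  61.1] [-4.32923582  2.83063963  0.44786669] 35.87711432240671
```

Emit:
{"op": "send_rows", "data": {
  "series": [0, 0, 1, 0, 0, 0, 30, 0, 0, 1, 0, 0, 0, 62, 0, 0, 1, 0, 0, 0, 62, 0, 0, 1, 0, 0, 0, 62, 0, 0, 1, 0, 0, 0, 62, 0, 0, -40, 0, 0, 0, 62, 0, 0, -100, 0, 0, 0, 62, 0, 0, -170, 0, 0, 0, 62, 0, 0, -170, 0, 0, 0, 62, 0, 0, -170, 0, 0, 0, 62]
}}

```text
time: 22.9
position: [587.9, 315.8, 231.8]
tool_rot: [[-0.512, 0.859, 0.003], [0.859, 0.512, 0.001], [-0.001, 0.004, -1.0]]
ft_force: [0.7, -1.1, -1.5]
opening: 62.2
gripper_force: 0.0
```

```bash
python3 - <<'E'
from h import *
s=status.get_obs();print(s['time'],inblk(s['position']),s['ft_force'])
c=grab('wrist');save(c,'w6');P=cloud(c);d=P-BO;L=np.dstack([d@bx,d@by,d[...,2]])
m=(abs(L[...,1])<35)&(L[...,2]>38)&(L[...,2]<46)&(L[...,0]<-45)
Q=L[m];print(len(Q),Q[:,0].min(),np.median(Q[:,2]),cv2.minAreaRect(Q[:,:2].astype(np.float32)))
m=(abs(L[...,1])<15)&(abs(L[...,0]+22)<6)&(c['frame'].mean(2)<70)
print('grip',L[m].mean(0))
E
```

```text
22.9 [-21.6   0.7 231.8] [ 0.66807225 -1.13154432 -1.50154763]
2622 -91.33114611636938 41.53075859824952 ((-68.16524505615234, -0.9088058471679688), (46.32684326171875, 49.90657043457031), 0.007057986222207546)
grip [-22.46177993   1.23493037  92.14789607]
```

View pics/w6.png

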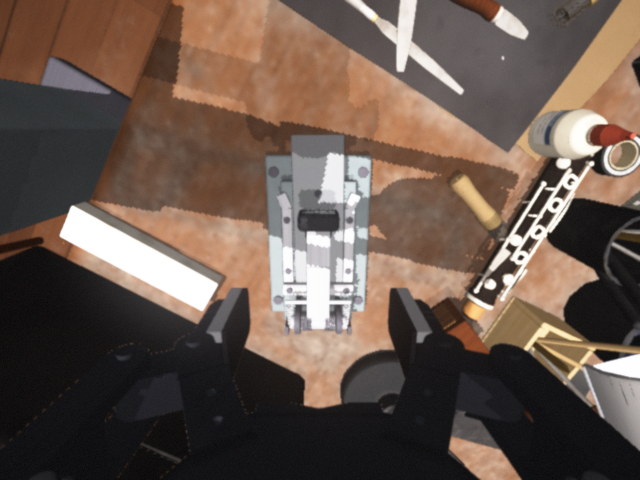

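The picture shows the clip down on the blank. The grip, at (318,220), is 7 mm higher than on the empty bed, which matches about 0.07 rad. The blank lies between the fences with its outer end at x ≈ −91.5 mm, so it is home. The hone has not moved. I'll hand it in.

```bash
python3 -c "
from plant import ticket
print(ticket.close_job())"
```

```text
the job is handed in; nothing more can be done
None
```

The blank is clamped: it sits flat between the fences with its end against the stop bar and the clip lowered onto it; I never touched the whetstone or sanding block, and I handed the job in at about 23 s (no verdict came back).

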